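# Index the flange turntable to its next hole

## Robot

A 7-joint arm with a two-finger parallel gripper is mounted at the origin on the work surface. World frame = base frame: x ahead of the robot, y to its left, z up, the work surface at z = 0. Lengths are in m, angles in rad, forces in N, time in s.
With the tool pointing down it reaches from about 0.4 to 0.925 m from the base axis. Payload 4.1 kg.
Tool frame: the origin (TCP) lies on the front face of the gripper's body, between the roots of the fingers; the fingertips stand 73 mm ahead of it and the grasp point (between the pads) lies 54 mm ahead of it; z points along the fingers, y is the line along which they close (so a half turn about z gives the same grasp; the last joint's range is limited). The gripper opens to 85 mm and grips with 20 to 120 N. Pads are 22 mm wide; open, the fingers measure 114 mm over their backs; the gripper's body (76 mm by 85 mm) begins 54 mm behind the grasp point. The pads swing forward as they close: fully open they stand 13 mm farther back than shut.
Start: joints at [1.036, 0.398, 0.045, 1.537, -0.019, 1.207, -0.051], TCP at [0.274, -0.589, 0.304] pointing down, gripper open.
Joint ranges: [-2.82, 2.82], [-0.49, 2.23], [-1.37, 1.46], [0, 2.46], [-1.36, 4.5], [0.23, 2], [-2.94, 2.94]. Speed limits (rad/s): [2.57, 2.57, 3.14, 3.14, 3.14, 3.14, 3.14].

## Interface

Orientations are given as a unit quaternion [x, y, z, w].
In Python, from rig import bot gives the robot as it stands.
- The arm moves only by the tool move_arm, never from a script. Its argument "series" is a list of rows, each a list of 7 numbers: the shift along the tool's x, y, z scaled (see below), then the turn, a rotation vector about the tool's x, y, z scaled (see below), then the closure, from -1 (fully open) to 1 (shut). A call has 1 to 8 rows; each row shifts and turns the commanded pose from where the row before left it, along the tool's axes as they then stand; what a row does not reach is not made up. The controller multiplies each number of a shift by 500 mm and each number of a turn by 30 degrees. A row lasts 1/8 s, in which the tool goes at most 62.5 mm and 10.7 degrees, less where a joint would pass 70% of its speed; a pose out of reach is approached as far as the arm can. A call with a number of a shift or a turn outside -1 to 1 is refused whole. A call with a gripper value outside its range is refused whole. The fingers move at their own pace and stop on an object; the grip force is fixed at half the most. Time passes only in rows, so rows that do not move let the fingers close. It gives the time, the measured TCP pose, the force and the opening at its end, in the units of the state.
- bot.observe(): the state, without advancing time (a new reading comes with each control period).
- bot.snapshot(name): name is "side" or "top"; returns a dict with "frame" (480x640x3 uint8, red, green, blue), "range_z" (480x640 float32, m along the optical axis (not along the pixel's ray), 0 where there is no reading), "vfov" (degrees; the focal length in pixels is half the picture's height over the tangent of half this angle, whatever the lens; pixels are square), "cx", "cy" (the principal point, pixels), "R" (3x3) and "t" (3): a world point X has camera coordinates R X + t. Camera axes: x right, y down, z forward; pixel columns grow to the right and rows downward; lengths in m; the calibration is good to about 2 mm. A picture is of the moment at which its call begins.
- bot.finish_job(): hands the job in, once; it reports no verdict.
The state is a dict: "clock": time; "q": joint angles; "qd": joint speeds; "effort": joint torques, N m; "tcp_pos": TCP position; "orientation": TCP orientation; "force": force on the tool from outside, world axes, zero at the start; "torque": the same for the moment, N m; "gripper_width": opening from 0.0 (shut) to 1.0 (fully open).
Only numpy, scipy, OpenCV 4.12 (cv2) and the standard library are available. Lean on these libraries where they do the work, as an engineer would, in place of code of your own. Each camera call takes 0.05 s, during which the arm holds its last target. There are 200 camera calls.

## Task

Press the red index plunger of the bolting turntable in with your fingertips and push the table round clockwise (seen from above) to the very next hole, letting the plunger spring fully back out there so that it locks the table with the next loose bolt at the brass pointer. Do not turn the table backwards or past that hole, do not pick anything up (the two loose bolts stay seated in the flange), and leave the other parts on the bench alone.

Things in the scene. Friction and masses are not known exactly. Their poses are not given: they have to be found in the camera images.
- fixture: Fixed blue drum of the indexing turntable, 240 mm across (four feet out to 150 mm from its centre), under 51 mm high. Origin: on the bench, on the vertical turning axis. On it a fixed steel index ring, top 50 mm above the bench, with eight holes 45 degrees apart, 104 mm from the axis, joined by a narrow slot.
- pointer (a point): Tip of the small brass pointer on the drum's rim, 112 mm from the axis and 48 mm above the bench, opposite the flange hole where bolts are tightened.
- table_axis (a point): Point on the turning axis 105 mm above the bench, on the window of the viewport flange. The aluminium table is 172 mm across; on it sits a pair of stainless flanges 114 mm across, top 102 mm above the bench, with eight bolts on a 92 mm circle, heads up to 108 mm.
- turntable (a joint): Angle of the turntable, rad: 0 in its first hole (play about 0.006 either way, and the lock gives about 0.02 when pushed with 20 N, springing back), growing CLOCKWISE seen from above; the next hole is at 0.785 (45 degrees). Turning resistance about 1.2 N at the plunger, plus up to 1 N of rubbing while the plunger is in; it stays where it is left.
- plunger (a joint): Depth the plunger is pressed in (straight down), m: 0 out, 0.010 at its stop; spring 4 N at 0, 7 N at the stop. At 0 it locks the table in a hole; over 0.0065 the table can turn. Once 0.15 rad away from the hole, the ring keeps it in (at 0.0065) even when let go; it springs out by itself on reaching the next hole, if nothing presses on it there.
- plunger_top (a point): Centre of the flat top of the plunger's red mushroom button (32 mm across, 12 mm thick), 104 mm from the turning axis on an arm of the table, riding round with it; 116 mm above the bench when out, 106 mm when fully in.
- post_top (a point): Top centre of the turning post: black, upright, 16 mm across, top 150 mm above the bench, fixed on the table's arm, 104 mm from the axis, on the plunger's clockwise side: 0.28 rad (29 mm) along the arc, so 21 mm are clear from the button's centre to it. Pushing its side turns the table; fingertips on the button stand just behind it.
- bolt_a: Loose steel hex bolt hanging by its head (15 mm across, 5.5 mm high) in a flange hole 10 mm wide, 46 mm from the axis; shank 8 x 30 mm. It is the next to come to the pointer, one hole away at the start. The six tight bolts bear a yellow stripe on the head, the two loose ones none. Origin: tip of the shank, 72 mm above the bench, inside the flange.
- bolt_b: The other loose bolt, the same, in the flange hole that is in line with the plunger, two holes from the pointer at the start.
- clamp_ring: Bystander: ribbed aluminium clamp ring with a lug and wing nut, 65 mm across, 16 mm high, lying on the bench; origin at its centre underneath.
- blank_flange: Bystander: small stainless blank flange, 70 mm across, 13 mm thick, flat on the bench; origin at its centre underneath.
- centring_ring: Bystander: black centring ring, 43 mm across, 10 mm high, on the bench; origin at its centre underneath.
- peg_rail: Fixed maple peg rail, 560 mm long along x, top 273 mm above the bench, on two posts along the right side, with a red-handled hex key, a steel open-end wrench and a grey ball-end driver hung on its pegs (they stand out 55 mm towards the robot's left). Origin on the bench below its middle.

How it is judged:
By the outcome, as a careful person would: the job done as asked, in the order asked, and still so for the second after the job is handed in, with the robot touching nothing.
It also fails if it takes over 45 s, if anything falls off the work surface, if the arm or the gripper's body presses on something with over 40 N, if the wrist force passes 120 N, or if a joint passes its speed limit or range.

## Working session

There is one attempt and no reset: what is moved stays moved. The work goes in short steps, Python scripts to look and compute and a tool call to move; the robot and the scene stay as the last step left them, time stands still between calls to the robot, and variables do not carry over. Pictures are saved under pics/ and viewed, on a budget of 10 in all, crops included, one or two more only if the job needs it, and the job is handed in when it is done.

Besides the shell and the picture viewer there is one more tool, called after "Request:" by a JSON object that holds its "fn" and its "kwargs", one argument or row to a line. move_arm: Moves the arm, as the interface text tells. Shifts and turns lie within -1 to 1; 1 stands for 500 mm of shift or 30 degrees of turn. Its arguments: {"type":"object","properties":{"series":{"type":"array","items":{"type":"array","items":{"type":"number"}}}},"required":["series"]}

```bash
mkdir -p pics; ls
cat > h.py <<'E'
import numpy as np, cv2
from rig import bot
def snap(n):
    s=bot.snapshot(n); s['f']=240/np.tan(np.radians(s['vfov'])/2); s['R']=np.array(s['R']); s['t']=np.array(s['t']); return s
def save(s,name): cv2.imwrite('pics/'+name,s['frame'][:,:,::-1])
def ray(s,u,v,z):
    d=s['R'].T@np.array([(u-s['cx'])/s['f'],(v-s['cy'])/s['f'],1]); c=-s['R'].T@s['t']
    return c+d*(z-c[2])/d[2]
def cloud(s):
    v,u=np.mgrid[:480,:640]; Z=s['range_z']
    P=np.stack([(u-s['cx'])/s['f']*Z,(v-s['cy'])/s['f']*Z,Z],-1)
    W=(P-s['t'])@s['R']; W[Z==0]=np.nan; return W
def proj(s,X):
    c=s['R']@np.array(X)+s['t']; return c[0]/c[2]*s['f']+s['cx'],c[1]/c[2]*s['f']+s['cy']
E
python3 - <<'E'
from h import *
for n in('top','side'):
    s=snap(n); save(s,n+'0.png'); print(n,s['f'],s['cx'],s['cy'],-s['R'].T@s['t'],s['R'].round(2).tolist())
    f=s['frame'].astype(int); m=((f[...,0]>130)&(f[...,1]<70)&(f[...,2]<70)).astype(np.uint8)
    W=cloud(s)
    k,l,st,c=cv2.connectedComponentsWithStats(m)
    for i in range(1,k):
        if st[i,4]>30: print(c[i],st[i],np.nanmedian(W[l==i],0).round(4), ray(s,*c[i],.116).round(4))
print(bot.observe())
E
```

```text
pics
top 620.4726663833109 314.7755342687537 237.77306391637063 [ 0.16302314 -0.14706797  2.01787173] [[0.04, -1.0, -0.0], [-0.98, -0.04, -0.21], [0.21, 0.01, -0.98]]
side 519.0131063134953 315.7088049838122 232.09780474659172 [0.50219849 0.72367991 1.16359415] [[-1.0, -0.05, -0.01], [-0.04, 0.78, -0.62], [0.04, -0.62, -0.79]]
[318.86746988 233.56626506] [314 229  10  10  83] [ 0.5451 -0.096   0.1156] [ 0.5453 -0.0963  0.116 ]
{'clock': 0.1, 'q': array([ 1.0359784 ,  0.39911762,  0.04505818,  1.53775311, -0.01869242,
        1.20690981, -0.05067982]), 'qd': array([ 3.40062130e-05, -2.46362068e-03, -4.49959297e-04, -1.46256488e-03,
       -7.85590552e-04, -2.34935993e-03, -9.12994384e-04]), 'effort': array([ 2.78150423e-03, -4.76269805e+01,  1.36964779e+00, -2.54951960e+01,
        1.19217040e-02,  5.01740156e-03,  3.09454414e-06]), 'tcp_pos': array([ 0.27422864, -0.58883076,  0.30296835]), 'orientation': array([ 9.76338853e-01,  2.16244453e-01, -2.57611912e-04, -8.44796022e-04]), 'force': array([-0.62512965,  0.25262655, -0.1638075 ]), 'torque': array([-0.0482139 , -0.00680786,  0.02469932]), 'gripper_width': 1.003004944861293}
```

View pics/top0.png

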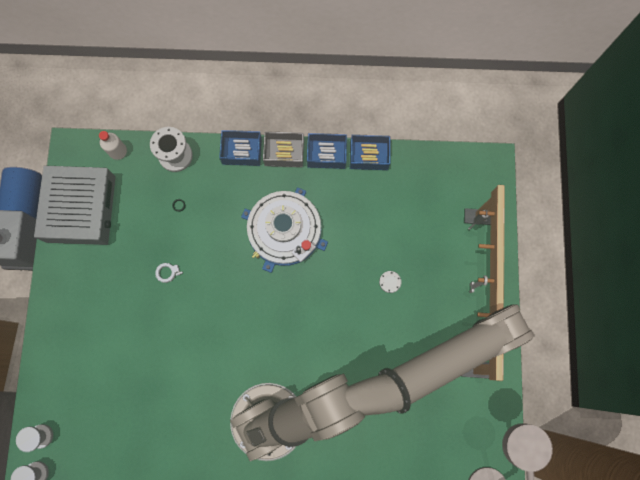

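View pics/side0.png

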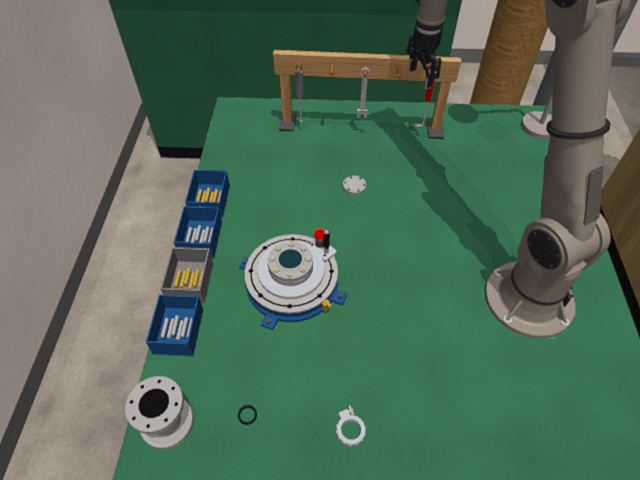

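The top view shows the turntable at about (284,227), the red button at (306,245), the post at about (298,250) and the pointer at (256,254). In the side view the button is at (319,234), the post just right of it at (327,240) and the pointer at (326,306). Next I measure the axis, button, post and pointer in both views.

Run:
```python
from h import *
for n in('top','side'):
    s=snap(n); f=s['frame'].astype(int); W=cloud(s); r,g,b=f[...,0],f[...,1],f[...,2]
    near=(np.abs(W[...,0]-.62)<.2)&(np.abs(W[...,1])<.25)
    def show(t,m,z,k=1,amin=4):
        K,l,st,c=cv2.connectedComponentsWithStats((m&near).astype(np.uint8))
        for i in sorted(range(1,K),key=lambda i:-st[i,4])[:k]:
            if st[i,4]>=amin: print(n,t,c[i].round(1),st[i,4],np.nanmedian(W[l==i],0).round(4),ray(s,*c[i],z).round(4))
    show('red',(r>110)&(g<80)&(b<80),.116)
    show('brass',(r>140)&(g>100)&(b<90)&(W[...,2]<.07),.048,2)
    show('blackpost',(W[...,2]>.12)&(r<90),.150,1)
    # flange-top plane + table: circle fit on height bands
    for lo,hi in((.098,.110),(.046,.054)):
        m=near&(W[...,2]>lo)&(W[...,2]<hi)
        P=W[m][:,:2].astype(np.float32); (c,rad)=cv2.minEnclosingCircle(P); print(n,'band',lo,c,rad,len(P))
    m=(r<70)&(g<90)&(np.abs(W[...,2]-.105)<.006); show('window',m,.105)
    u,v=(284,222) if n=='top' else (290,262)
    c=cv2.resize(s['frame'][v-65:v+65,u-65:u+65],(560,560),interpolation=cv2.INTER_CUBIC); 
    out=c if n=='top' else np.hstack([prev,c]); prev=c
cv2.imwrite('pics/crop.png',cv2.resize(out,(800,400))[:,:,::-1])
```

```text
top red [306.3 248.8] 6 [ 0.5324 -0.1018  0.1135] [ 0.5322 -0.1012  0.116 ]
top blackpost [298.2 250.6] 8 [ 0.5215 -0.0778  0.1347] [ 0.5191 -0.0775  0.15  ]
top band 0.098 (0.5923842191696167, -0.03367757052183151) 0.08476309478282928 702
top band 0.046 (0.612905740737915, -0.015023395419120789) 0.12790849804878235 894
side red [318.8 233.7] 92 [ 0.5452 -0.0959  0.1149] [ 0.5456 -0.0957  0.116 ]
side brass [325.9 302.7] 39 [0.5201 0.0646 0.0459] [0.5201 0.0667 0.048 ]
side blackpost [326.3 237.2] 49 [ 0.526  -0.0686  0.1361] [ 0.5251 -0.0591  0.15  ]
side band 0.098 (0.5913016200065613, -0.03290944918990135) 0.08325621485710144 1324
side band 0.046 (0.6077936887741089, -0.012724006548523903) 0.13138817250728607 2219
side window [289.8 258.5] 320 [ 0.6146 -0.0223  0.1054] [ 0.6145 -0.0226  0.105 ]
```

View pics/crop.png

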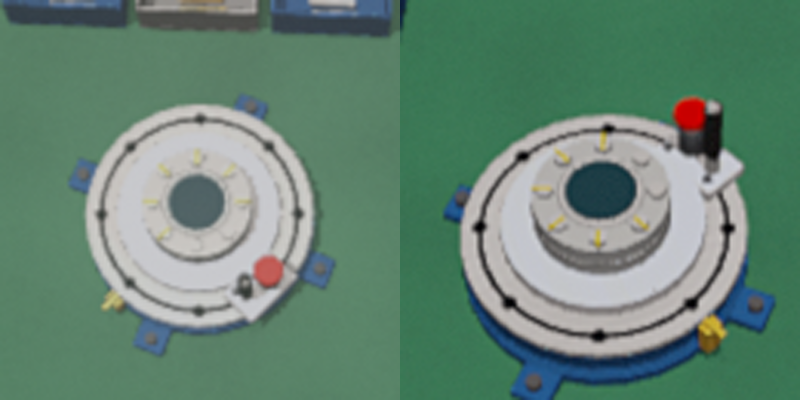

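The crop shows the window at (197,202) left and (600,190) right. The button is at (268,270) left and (690,112) right, with the post clockwise of it, and the pointer is 90° clockwise from the plunger. The two unstriped bolts are where expected. I'll refine axis and button in both views.

Run:
```python
from h import *
for n,w,bt,z in(('top',(283,222.7),(306.1,244.8),.116),('side',(289.8,258.5),(318.5,233),.116)):
    s=snap(n); f=s['frame'].astype(int); r,g,b=f[...,0],f[...,1],f[...,2]
    v,u=np.mgrid[:480,:640]
    def cen(m,p,R,z):
        m=m&(np.hypot(u-p[0],v-p[1])<R); c,rad=cv2.minEnclosingCircle(np.argwhere(m)[:,::-1].astype(np.float32))
        k=np.array([u[m].mean(),v[m].mean()]); print(n,m.sum(),k.round(1),ray(s,*k,z).round(4)); return ray(s,*k,z)
    A=cen(r<110,w,12,.105); B=cen(r-g>60,bt,12,.116)
    d=(B-A)[:2]; print('r',np.hypot(*d),'ang',np.degrees(np.arctan2(d[1],d[0])))
    # index ring holes plane .050: ring outline ellipse
    W=cloud(s); m=((np.abs(W[...,2]-.05)<.004)&(np.hypot(W[...,0]-A[0],W[...,1]-A[1])<.135))
    P=W[m][:,:2]; print('ring extents',P.min(0),P.max(0))
    for a in (-133,-135): 
        print(proj(s,[A[0]+.104*np.cos(np.radians(a)),A[1]+.104*np.sin(np.radians(a)),.116]))
```

```text
top 237 [282.5 222.2] [ 0.6176 -0.0219  0.105 ]
top 69 [305.8 244.6] [ 0.5457 -0.099   0.116 ]
r 0.10544472491646487 ang -133.0027769280784
ring extents [ 0.4988336  -0.13875631] [0.73698504 0.09778681]
(np.float64(305.48779344663683), np.float64(244.2434140885858))
(np.float64(304.64845405460034), np.float64(245.0327223627778))
side 345 [289.9 258.3] [ 0.6143 -0.0229  0.105 ]
side 93 [318.8 233.7] [ 0.5455 -0.0958  0.116 ]
r 0.1002810029907896 ang -133.347151949048
ring extents [ 0.49533797 -0.1428692 ] [0.7342241  0.10122621]
(np.float64(319.68062639318487), np.float64(232.7578622181001))
(np.float64(320.6505834563896), np.float64(233.56747255376004))
```

Request:
{"fn": "move_arm", "kwargs": {
  "series": [
    [0,0,-0.12,0,0,0,-1],
    [0,0,-0.12,0,0,0,1],
    [0.09,-0.067,0,0,0,0,1],
    [0.09,-0.067,0,0,0,0,1],
    [0.09,-0.067,0,0,0,0,1],
    [0.09,-0.067,0,0,0,0,1],
    [0.09,-0.067,0,0,0,0,1],
    [0.09,-0.067,0,0,0,0,1]
  ]
}}

```text
clock: 1.3
tcp_pos: [0.4349, -0.2913, 0.4241]
orientation: [0.976, 0.216, 0.0, 0.0]
force: [0.3, -0.3, -0.4]
gripper_width: 0.001
```

Request:
{"fn": "move_arm", "kwargs": {
  "series": [
    [0.09,-0.067,0,0,0,0,1],
    [0.09,-0.067,0,0,0,0,1],
    [0.09,-0.067,0,0,0,0,1],
    [0,0,0,0,0,-0.35,1],
    [0,0,0,0,0,-0.35,1],
    [0,0,0,0,0,-0.35,1],
    [0,0,0,0,0,-0.35,1],
    [0,0,0,0,0,-0.35,1]
  ]
}}

```text
clock: 2.3
tcp_pos: [0.5142, -0.145, 0.4239]
orientation: [0.778, 0.628, -0.0, 0.0]
force: [0.1, -0.5, 0.3]
gripper_width: 0.003
```

Request:
{"fn": "move_arm", "kwargs": {
  "series": [
    [0,0,0,0,0,-0.35,1],
    [0,0,0,0,0,-0.35,1],
    [0,0,0,0,0,-0.35,1],
    [0,0,0,0,0,-0.35,1],
    [0,0,0,0,0,-0.35,1],
    [0,0,0,0,0,0,1],
    [0,0,0,0,0,0,1]
  ]
}}

```text
clock: 3.18
tcp_pos: [0.5142, -0.145, 0.4239]
orientation: [0.424, 0.906, -0.0, 0.0]
force: [-0.1, -0.2, 0.3]
gripper_width: -0.002
```

```bash
cat > st.py <<'E'
from h import *
from scipy.spatial.transform import Rotation as Ro
A=np.array([.616,-.0222])
def st(o=None):
    o=o or bot.observe(); M=Ro.from_quat(o['orientation']).as_matrix(); p=o['tcp_pos']; tip=p+M[:,2]*.073
    d=tip[:2]-A
    print('t',round(o['clock'],2),'tip',tip.round(4),'yaw',np.degrees(np.arctan2(M[1,0],M[0,0])).round(2),'z',M[:,2].round(3),'r',np.hypot(*d).round(4),'ang',np.degrees(np.arctan2(d[1],d[0])).round(2),'F',np.round(o['force'],1),'w',round(o['gripper_width'],2),'q',o['q'].round(2))
    return M,tip
def need(ang,z,r=.104):
    M,tip=st(); a=np.radians(ang); T=np.array([A[0]+r*np.cos(a),A[1]+r*np.sin(a),z])
    yaw=np.degrees(np.arctan2(M[1,0],M[0,0])); x=M.T@(T-tip)
    print('tool shift units',(x/.5).round(4),'turn about z units',((yaw-(ang-90))+180)%360/30-6)
E
python3 -c "
from st import *
need(-137.2,.14)"
```

```text
t 3.17 tip [ 0.5142 -0.145   0.3509] yaw 129.82 z [-0. -0. -1.] r 0.1595 ang -129.66 F [-0.1 -0.2  0.3] w -0.0 q [ 0.57  0.14 -0.43  1.62  0.06  1.39  0.84]
tool shift units [0.0474 0.106  0.4218] turn about z units -0.09930721009288845
```

Request:
{"fn": "move_arm", "kwargs": {
  "series": [
    [0.047,0.106,0,0,0,0,1],
    [0,0,0,0,0,-0.1,1],
    [0,0,0.11,0,0,0,1],
    [0,0,0.11,0,0,0,1],
    [0,0,0.11,0,0,0,1],
    [0,0,0,0,0,0,1],
    [0,0,0,0,0,0,1]
  ]
}}

```text
clock: 4.05
tcp_pos: [0.5412, -0.0929, 0.261]
orientation: [0.399, 0.917, 0.0, 0.002]
force: [-0.7, -0.3, 1.8]
gripper_width: -0.006
```

Run:
```python
from st import *
need(-137.2,.13)
s=snap('side'); c1=s['frame'][150:290,240:400]; s2=snap('top'); c2=s2['frame'][170:310,220:380]
cv2.imwrite('pics/c2.png',cv2.resize(np.hstack([c2,c1]),(800,350),interpolation=cv2.INTER_CUBIC)[:,:,::-1])
# gripper tip in the side view: lowest points of cloud near the tip
W=cloud(s); m=(np.hypot(W[...,0]-.54,W[...,1]+.093)<.06)&(W[...,2]>.155)&(W[...,2]<.25)
for lo in np.arange(.16,.24,.01):
    P=W[m&(W[...,2]>lo)&(W[...,2]<lo+.01)]
    if len(P): print(lo.round(3),len(P),P.min(0).round(3),P.max(0).round(3))
```

```text
t 4.05 tip [ 0.5414 -0.0929  0.188 ] yaw 132.93 z [ 0.003 -0.    -1.   ] r 0.1028 ang -136.54 F [-0.7 -0.3  1.8] w -0.01 q [ 0.48  0.28 -0.47  1.82  0.14  1.07  0.71]
tool shift units [ 0.0027 -0.0027  0.116 ] turn about z units 0.004376580247306805
0.19 23 [ 0.528 -0.092  0.19 ] [ 0.554 -0.079  0.2  ]
0.2 27 [ 0.528 -0.094  0.201] [ 0.554 -0.076  0.209]
0.21 28 [ 0.528 -0.094  0.211] [ 0.554 -0.077  0.22 ]
0.22 23 [ 0.525 -0.09   0.22 ] [ 0.549 -0.072  0.23 ]
0.23 41 [ 0.509 -0.103  0.231] [ 0.559 -0.06   0.24 ]
```

View pics/c2.png

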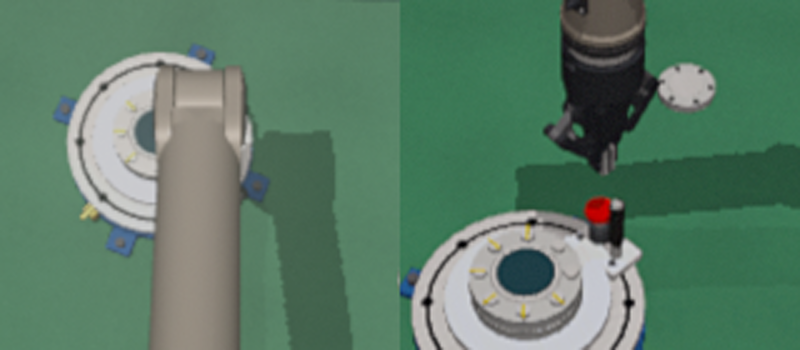

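The side view (right half) shows the closed fingertips at (607,168), above the button at (598,210) and behind the post. I descend with force checks.

Request:
{"fn": "move_arm", "kwargs": {
  "series": [
    [0,0,0.08,0,0,0,1],
    [0,0,0.03,0,0,0,1],
    [0,0,0.016,0,0,0,1],
    [0,0,0,0,0,0,1],
    [0,0,0,0,0,0,1]
  ]
}}

```text
clock: 4.78
tcp_pos: [0.5405, -0.0929, 0.197]
orientation: [0.399, 0.917, 0.0, 0.001]
force: [-0.3, 0.3, 0.3]
gripper_width: -0.0
```

Run:
```python
from st import *
need(-136.5,.116)
s=snap('side'); c1=s['frame'][190:280,260:380]
cv2.imwrite('pics/c3.png',cv2.resize(c1,(720,540),interpolation=cv2.INTER_CUBIC)[:,:,::-1])
```

```text
t 4.78 tip [ 0.5407 -0.093   0.124 ] yaw 132.97 z [ 0.002 -0.    -1.   ] r 0.1033 ang -136.79 F [-0.3  0.3  0.3] w -0.0 q [ 0.47  0.35 -0.45  1.89  0.19  0.94  0.67]
tool shift units [-0.001  -0.0013  0.016 ] turn about z units -0.017706049125858492
```

View pics/c3.png

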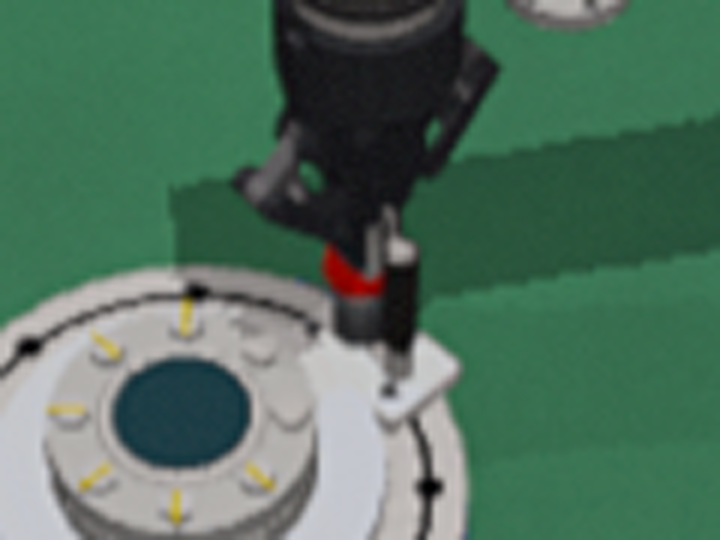

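The view shows the tip over the button at (350,260), just behind the post at (400,250), with no contact. I press now.

Request:
{"fn": "move_arm", "kwargs": {
  "series": [
    [0,0,0.012,0,0,0,1],
    [0,0,0.01,0,0,0,1],
    [0,0,0,0,0,0,1],
    [0,0,0,0,0,0,1]
  ]
}}

```text
clock: 5.32
tcp_pos: [0.5401, -0.0929, 0.1853]
orientation: [0.399, 0.917, 0.0, 0.0]
force: [-0.2, -0.4, 3.6]
gripper_width: -0.0
```

Request:
{"fn": "move_arm", "kwargs": {
  "series": [
    [0,0,0.008,0,0,0,1],
    [0,0,0.005,0,0,0,1],
    [0,0,0,0,0,0,1],
    [0,0,0,0,0,0,1]
  ]
}}

```text
clock: 5.82
tcp_pos: [0.5402, -0.093, 0.1787]
orientation: [0.399, 0.917, 0.0, 0.001]
force: [-0.3, -0.6, 4.7]
gripper_width: 0.003
```

Request:
{"fn": "move_arm", "kwargs": {
  "series": [
    [0,0,0.003,0,0,0,1],
    [0,0,0,0,0,0,1],
    [0,0,0,0,0,0,1]
  ]
}}

```text
clock: 6.2
tcp_pos: [0.5406, -0.0934, 0.1786]
orientation: [0.399, 0.917, -0.0, 0.001]
force: [-1.2, -1.1, 13.5]
gripper_width: 0.004
```

Run:
```python
from st import *
need(-137,.106)
```

```text
t 6.2 tip [ 0.5408 -0.0935  0.1056] yaw 132.96 z [ 0.002 -0.002 -1.   ] r 0.1036 ang -136.52 F [-1.2 -1.1 13.5] w 0.0 q [ 0.46  0.38 -0.45  1.9   0.21  0.9   0.66]
tool shift units [ 0.0017 -0.0007 -0.0008] turn about z units -0.0013889331256562443
```

Request:
{"fn": "move_arm", "kwargs": {
  "series": [
    [0,0,-0.002,0,0,0,1],
    [0.0054,0.0001,0,0,0,0.05,1],
    [0.0054,0.0001,0,0,0,0.05,1],
    [0.0054,0.0001,0,0,0,0.05,1],
    [0.0054,0.0001,0,0,0,0.05,1],
    [0.0054,0.0001,0,0,0,0.05,1]
  ]
}}

```text
clock: 6.95
tcp_pos: [0.5321, -0.0831, 0.1787]
orientation: [0.459, 0.889, -0.0, 0.001]
force: [0.7, -1.6, 7.5]
gripper_width: -0.001
```

Run:
```python
from st import *
need(-144,.1065)
```

```text
t 6.95 tip [ 0.5323 -0.0832  0.1057] yaw 125.4 z [ 0.002 -0.001 -1.   ] r 0.1036 ang -143.89 F [ 0.7 -1.6  7.5] w -0.0 q [ 0.43  0.36 -0.43  1.93  0.19  0.89  0.52]
tool shift units [ 0.0004 -0.0008 -0.0017] turn about z units -0.019929182614760066
```

Tracking is good: the plunger is held at 7.5 N and the tangential force is about 2 N. I keep turning.

Request:
{"fn": "move_arm", "kwargs": {
  "series": [
    [0.0054,0.0001,0,0,0,0.05,1],
    [0.0054,0.0001,0,0,0,0.05,1],
    [0.0054,0.0001,0,0,0,0.05,1],
    [0.0054,0.0001,0,0,0,0.05,1],
    [0.0054,0.0001,0,0,0,0.05,1],
    [0.0054,0.0001,0,0,0,0.05,1],
    [0.0054,0.0001,0,0,0,0.05,1],
    [0.0054,0.0001,0,0,0,0.05,1]
  ]
}}

```text
clock: 7.95
tcp_pos: [0.5215, -0.0644, 0.1786]
orientation: [0.549, 0.836, -0.0, 0.001]
force: [1.0, -1.4, 7.9]
gripper_width: -0.001
```

Run:
```python
from st import *
need(-156,.1065)
s=snap('side'); c1=s['frame'][190:280,260:380]
cv2.imwrite('pics/c4.png',cv2.resize(c1,(720,540),interpolation=cv2.INTER_CUBIC)[:,:,::-1])
```

```text
t 7.95 tip [ 0.5216 -0.0645  0.1056] yaw 113.39 z [ 0.002 -0.001 -1.   ] r 0.1034 ang -155.86 F [ 1.  -1.4  7.9] w -0.0 q [ 0.37  0.33 -0.4   1.96  0.17  0.88  0.3 ]
tool shift units [ 0.0005 -0.0012 -0.0017] turn about z units -0.020215321207251336
```

View pics/c4.png

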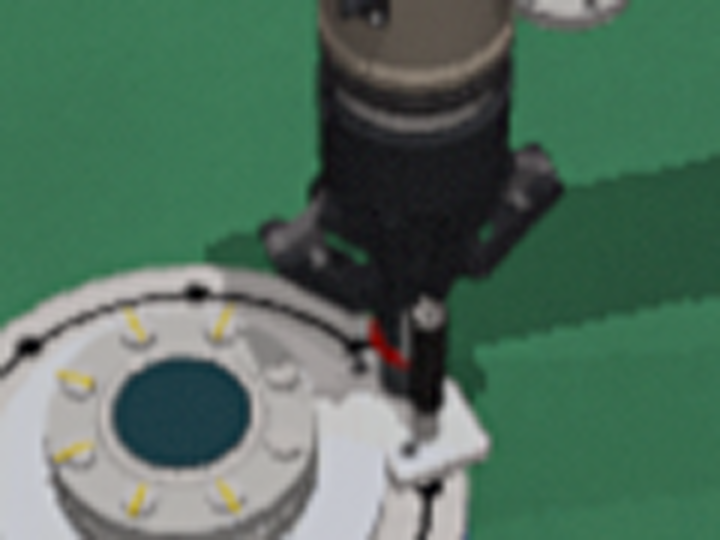

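The view shows the plunger pressed under the tip at (390,345), the post at (428,350) and the table turned about 17°. That is past 0.15 rad, so I lift off the button, stay beside the post and push on the post alone.

Request:
{"fn": "move_arm", "kwargs": {
  "series": [
    [0,0,-0.02,0,0,0,1],
    [0,0,-0.02,0,0,0,1],
    [0,0,0,0,0,0,1],
    [0.0054,0.0001,0,0,0,0.05,1],
    [0.0054,0.0001,0,0,0,0.05,1],
    [0.0054,0.0001,0,0,0,0.05,1],
    [0.0054,0.0001,0,0,0,0.05,1],
    [0.0054,0.0001,0,0,0,0.05,1]
  ]
}}

```text
clock: 9.0
tcp_pos: [0.5161, -0.0509, 0.1978]
orientation: [0.603, 0.798, -0.0, -0.0]
force: [1.0, -3.9, 1.0]
gripper_width: -0.002
```

Request:
{"fn": "move_arm", "kwargs": {
  "series": [
    [0.0054,0.0001,0,0,0,0.05,1],
    [0.0054,0.0001,0,0,0,0.05,1],
    [0.0054,0.0001,0,0,0,0.05,1],
    [0.0054,0.0001,0,0,0,0.05,1],
    [0.0054,0.0001,0,0,0,0.05,1],
    [0.0054,0.0001,0,0,0,0.05,1],
    [0.0054,0.0001,0,0,0,0.05,1],
    [0,0,0,0,0,0,1]
  ]
}}

```text
clock: 10.0
tcp_pos: [0.5128, -0.0316, 0.1978]
orientation: [0.672, 0.74, 0.0, -0.0]
force: [0.6, -2.3, -1.0]
gripper_width: -0.0
```

Run:
```python
from st import *
need(-174,.126)
s=snap('side'); c1=s['frame'][190:310,250:410]
cv2.imwrite('pics/c5.png',cv2.resize(c1,(720,540),interpolation=cv2.INTER_CUBIC)[:,:,::-1])
```

```text
t 10.0 tip [ 0.5128 -0.0315  0.1248] yaw 95.49 z [-0.     0.001 -1.   ] r 0.1036 ang -174.84 F [ 0.6 -2.3 -1. ] w -0.0 q [ 0.29  0.29 -0.37  1.97  0.13  0.91 -0.04]
tool shift units [-0.0031 -0.0008 -0.0024] turn about z units -0.01699526349597491
```

View pics/c5.png

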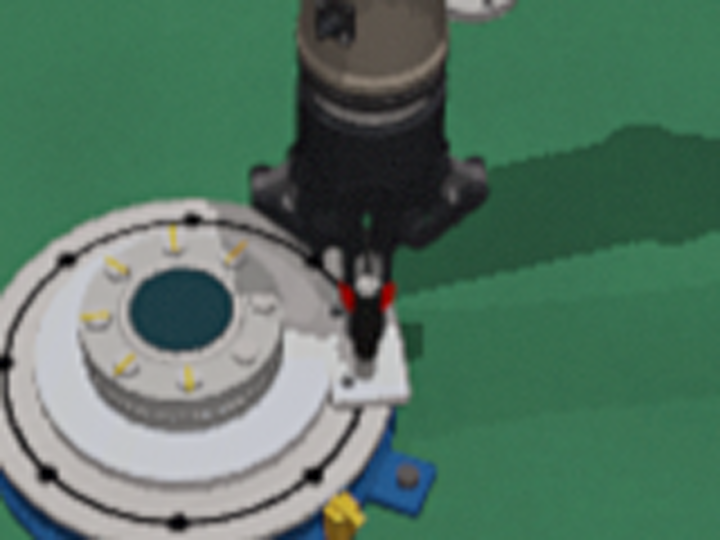

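The view shows the table at about 36°, with the post at (368,330), the button behind it and the tip above the button. I finish slowly.

Request:
{"fn": "move_arm", "kwargs": {
  "series": [
    [0.0036,0.0001,0,0,0,0.033,1],
    [0.0036,0,0,0,0,0.033,1],
    [0.0036,0.0001,0,0,0,0.033,1],
    [0.0036,0,0,0,0,0.033,1],
    [0.0036,0,0,0,0,0.033,1],
    [0.0018,0,0,0,0,0.017,1],
    [0.0018,0,0,0,0,0.017,1],
    [0,0,0,0,0,0,1]
  ]
}}

```text
clock: 11.05
tcp_pos: [0.5124, -0.0213, 0.1978]
orientation: [0.71, 0.704, 0.0, -0.0]
force: [1.3, -3.5, -2.5]
gripper_width: 0.004
```

Request:
{"fn": "move_arm", "kwargs": {
  "series": [
    [0.0018,0,0,0,0,0.017,1],
    [0.0018,0,0,0,0,0.017,1],
    [0,0,0,0,0,0,1]
  ]
}}

```text
clock: 11.42
tcp_pos: [0.5126, -0.019, 0.198]
orientation: [0.716, 0.698, 0.0, -0.0]
force: [0.3, -0.8, -0.4]
gripper_width: 0.0
```

```bash
cat > red.py <<'E'
from st import *
need(-183.6,.126)
s=snap('side'); f=s['frame'].astype(int); W=cloud(s)
m=(f[...,0]>110)&(f[...,1]<80)&(f[...,2]<80)&(np.hypot(W[...,0]-A[0],W[...,1]-A[1])<.14)
print('red',m.sum(),np.nanpercentile(W[m][:,2],[10,50,90]).round(4) if m.any() else '')
p=(W[...,2]>.125)&(W[...,2]<.152)&(np.hypot(W[...,0]-.510,W[...,1]-.007)<.02)
print('post',p.sum(),np.nanmedian(W[p],0).round(4))
E
python3 red.py
```

```text
t 11.43 tip [ 0.5126 -0.019   0.125 ] yaw 88.49 z [ 0.     0.001 -1.   ] r 0.1035 ang 178.21 F [ 0.3 -0.8 -0.4] w 0.0 q [ 0.25  0.28 -0.35  1.97  0.12  0.91 -0.18]
tool shift units [ 0.0066 -0.0009 -0.002 ] turn about z units 0.06956517580875143
red 18 [0.112  0.1143 0.1175]
post 83 [0.5115 0.0038 0.1458]
```

Request:
{"fn": "move_arm", "kwargs": {
  "series": [
    [0.0018,0,0,0,0,0.017,1],
    [0,0,0,0,0,0,1]
  ]
}}

```text
clock: 11.72
tcp_pos: [0.5126, -0.0178, 0.1981]
orientation: [0.719, 0.695, 0.0, -0.0]
force: [0.1, -0.3, 0.1]
gripper_width: 0.001
```

Request:
{"fn": "move_arm", "kwargs": {
  "series": [
    [0.0018,0,0,0,0,0.017,1],
    [0,0,0,0,0,0,1]
  ]
}}

```text
clock: 11.98
tcp_pos: [0.5126, -0.0176, 0.1981]
orientation: [0.723, 0.691, 0.0, 0.0]
force: [0.4, -0.7, -0.6]
gripper_width: -0.0
```

```bash
python3 red.py
python3 - <<'E'
from h import *
s=snap('side'); c1=s['frame'][190:310,250:410]
cv2.imwrite('pics/c6.png',cv2.resize(c1,(720,540),interpolation=cv2.INTER_CUBIC)[:,:,::-1])
E
```

```text
t 11.97 tip [ 0.5126 -0.0176  0.1251] yaw 87.47 z [ 0.  0. -1.] r 0.1035 ang 177.44 F [ 0.4 -0.7 -0.6] w -0.0 q [ 0.25  0.28 -0.35  1.97  0.12  0.91 -0.21]
tool shift units [ 0.0038 -0.001  -0.0019] turn about z units 0.03552786945435482
red 18 [0.1116 0.1152 0.1184]
post 92 [0.5131 0.0051 0.1452]
```

View pics/c6.png

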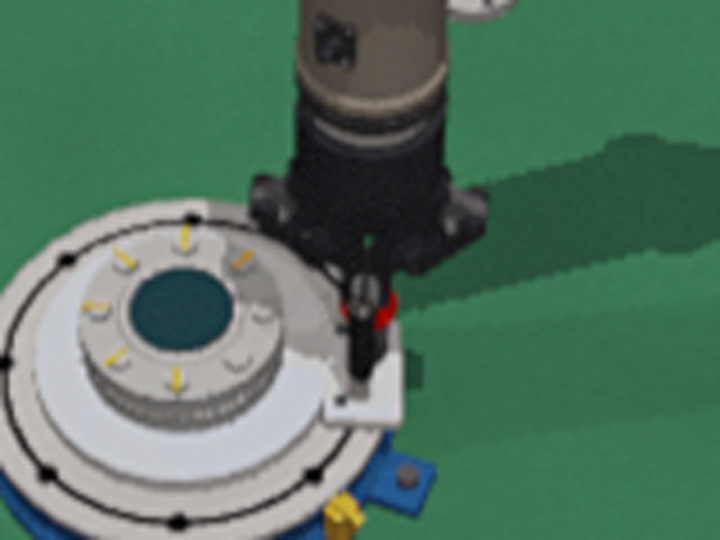

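The post is at (365,320) and the button at (370,310), close to the hole. I continue in half-degree steps and watch the force.

Request:
{"fn": "move_arm", "kwargs": {
  "series": [
    [0.0018,0,0,0,0,0.017,1],
    [0,0,0,0,0,0,1]
  ]
}}

```text
clock: 12.32
tcp_pos: [0.5126, -0.0173, 0.1979]
orientation: [0.726, 0.688, -0.0, 0.0]
force: [-0.2, -0.8, 1.5]
gripper_width: 0.0
```

Request:
{"fn": "move_arm", "kwargs": {
  "series": [
    [0.0018,0,0,0,0,0.017,1],
    [0,0,0,0,0,0,1]
  ]
}}

```text
clock: 12.58
tcp_pos: [0.5126, -0.0169, 0.198]
orientation: [0.729, 0.685, -0.0, 0.0]
force: [-1.3, -4.0, 1.4]
gripper_width: -0.0
```

```bash
python3 red.py
```

```text
t 12.57 tip [ 0.5126 -0.017   0.125 ] yaw 86.41 z [-0.    -0.001 -1.   ] r 0.1036 ang 177.11 F [-1.3 -4.   1.4] w -0.0 q [ 0.24  0.28 -0.35  1.97  0.12  0.91 -0.23]
tool shift units [ 0.0026 -0.0009 -0.0021] turn about z units 0.00020230075147864568
red 18 [0.1118 0.1158 0.1188]
post 88 [0.5131 0.007  0.1458]
```

Request:
{"fn": "move_arm", "kwargs": {
  "series": [
    [0.0018,0,0,0,0,0,1],
    [0,0,0,0,0,0,1]
  ]
}}

```text
clock: 12.88
tcp_pos: [0.5126, -0.0164, 0.198]
orientation: [0.729, 0.685, -0.001, 0.001]
force: [-0.7, -5.4, 1.7]
gripper_width: 0.001
```

Request:
{"fn": "move_arm", "kwargs": {
  "series": [
    [0.0018,0,0,0,0,0,1],
    [0,0,0,0,0,0,1],
    [0,0,0,0,0,0,1]
  ]
}}

```text
clock: 13.25
tcp_pos: [0.5126, -0.0162, 0.198]
orientation: [0.729, 0.684, -0.001, 0.001]
force: [-0.3, -7.0, 2.9]
gripper_width: -0.001
```

Force climbs to 7 N with almost no motion, so the table is locked. I back off, go up and clear the view.

Request:
{"fn": "move_arm", "kwargs": {
  "series": [
    [-0.01,0,0,0,0,0,1],
    [-0.004,0,0,0,0,0,1],
    [0,0,-0.06,0,0,0,1],
    [0,0,-0.12,0,0,0,1],
    [0,0,-0.12,0,0,0,1],
    [-0.12,0,0,0,0,0,1],
    [-0.12,0,0,0,0,0,1],
    [-0.12,0,0,0,0,0,1]
  ]
}}

```text
clock: 14.25
tcp_pos: [0.5014, -0.2015, 0.3482]
orientation: [0.728, 0.686, 0.001, 0.0]
force: [0.4, 0.8, -0.4]
gripper_width: -0.001
```

Request:
{"fn": "move_arm", "kwargs": {
  "series": [
    [-0.12,0,0,0,0,0,1],
    [-0.12,0,0,0,0,0,1],
    [0,0,0,0,0,0,1],
    [0,0,0,0,0,0,1]
  ]
}}

```text
clock: 14.75
tcp_pos: [0.4943, -0.3193, 0.3475]
orientation: [0.728, 0.685, 0.001, -0.001]
force: [0.2, 0.6, 0.2]
gripper_width: 0.001
```

Run:
```python
from st import *
st(); out=[]
for n,p in(('side',(318,255)),('top',(290,235))):
    s=snap(n); f=s['frame'].astype(int); W=cloud(s); r,g=f[...,0],f[...,1]
    m=(r-g>60)&(f[...,2]<110)&(np.hypot(W[...,0]-A[0],W[...,1]-A[1])<.14)&(W[...,2]>.09)
    v,u=np.nonzero(m); B=ray(s,u.mean(),v.mean(),.116); d=B[:2]-A
    print(n,m.sum(),np.nanpercentile(W[m][:,2],[10,50,90]).round(4),B.round(4),np.hypot(*d).round(4),np.degrees(np.arctan2(d[1],d[0])).round(2))
    u,v=p; out.append(cv2.resize(s['frame'][v-70:v+70,u-70:u+70],(400,400),interpolation=cv2.INTER_CUBIC))
cv2.imwrite('pics/fin.png',np.hstack(out)[:,:,::-1])
```

```text
t 14.75 tip [ 0.4944 -0.3192  0.2745] yaw 86.51 z [ 0.     0.002 -1.   ] r 0.3209 ang -112.27 F [0.2 0.6 0.2] w 0.0 q [ 0.62  0.26 -0.14  1.63  0.04  1.26  0.41]
side 72 [0.1125 0.1155 0.1199] [ 0.5087 -0.0262  0.116 ] 0.1074 -177.84
top 66 [0.1092 0.1171 0.1231] [ 0.5125 -0.0261  0.116 ] 0.1036 -177.84
```

View pics/fin.png

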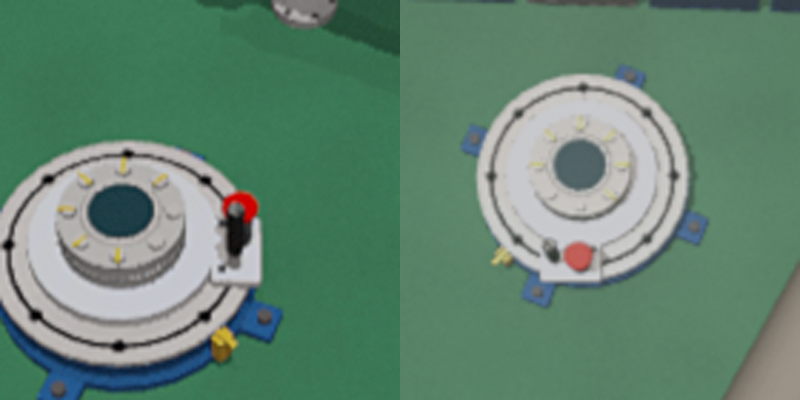

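The view shows the button out at (578,256) right and (240,207) left, with an unstriped bolt in line with the pointer at (502,257). The robot is clear.

```bash
python3 -c "
from rig import bot
print(bot.finish_job())"
```

```text
the job is handed in; nothing more can be done
None
```

The table is indexed one hole clockwise and locked there, as far as my checks show, and the job is handed in. The hand-in reported no verdict.

**What I did:** With the gripper shut, I pressed the red plunger to its stop (13.5 N peak). I pushed the post about 17° with the plunger held in, then lifted off the button and pushed the post alone to the next hole. Then I backed off and moved the arm well clear, finishing at about 15 s of the 45 s.

**Last checks:**
- **Turn:** both cameras put the button at -177.8°, against about -133.2° at the start. That is 44.6° clockwise, where 45° was wanted.
- **Plunger:** its top reads about 116 mm above the bench, which is fully out. The depth readings there scatter by a few millimetres.
- **Lock:** before I backed off, the push rose from 4 to 7 N while the fingertips moved less than 1 mm, as a locked table should behave.
- **Bolts and bystanders:** an unstriped bolt is in line with the pointer, and both loose bolts are still seated. The arm came near no other part.

**One disagreement:** the side camera put the button 107 mm from the axis instead of 104 mm. The post partly hid it in that view, and the top camera gave 103.6 mm.

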